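Lift the root-waste hatch with the rod and hold it at its balance

TASK

Take the lifting rod from its rack by the blue handle, push its steel end through the red eyelet on the closed hatch of the yellow root-waste bin, and with it raise the hatch past its balance point (43 degrees), without letting it spring fully open. Then, with the rod still through the eyelet, bring the hatch back down to just below the balance point, around 37 degrees, where it rests its weight on the rod, and finish while still holding it there in that way. The bin and hatch are dirty: touch them with nothing but the rod, and leave the two seedling jars and the amber bottle alone.

Things in the scene. Friction and masses are not known exactly. Their poses are not given: they have to be found in the camera images.
- rod_grip (a point): Centre of the rod's blue handle, 90 mm long, 20 wide, 24 tall; grip here across the width. +x along the rod to its tip, z up. At the start level, 60 mm above the bench, on a white rack (foot 180 x 60 x 10 mm) whose posts touch only the handle's last 10 mm (lips end 4 mm below centre) and the shaft 95 to 105 mm ahead of the centre.
- rod: Lifting rod, about 0.16 kg, the same origin and axes as rod_grip: the blue handle and, from 45 to 155 mm ahead of the origin along +x, a straight round steel shaft 8 mm in diameter.
- rod_tip (a point): Free end of the steel shaft, on its axis, 155 mm ahead of the handle's centre.
- bin: Yellow root-waste bin, fixed to the bench, 210 mm deep (x) x 260 mm wide (y) x 140 mm tall. Origin: centre of its underside; +x points away from the eyelet side towards the hinge. Steel hatch on top: 200 x 250 x 6 mm, on a level hinge axis along y, 100 mm to +x of the origin and 140.5 mm above the bench.
- eyelet (a point): Red ring upright on the hatch, mid near edge, moving with it. Origin: centre of its opening (24 mm clear; wire 6 mm). x: axis of the opening, level and towards the hinge when shut (push the rod in along +x), pitching down as the hatch opens. Shut: 166.5 mm above the bench, 20 above the hatch, 190 nearer than and 26 above the hinge axis. A level 8 mm rod passes freely up to 0.95 rad.
- hatch (a joint): Opening angle in rad: 0 shut and level, grows as the near edge rises, stop at 1.35. Sprung, balance point 0.75 (43 degrees): below it the hatch falls shut (1.3 N to lift at the eyelet when shut, dwindling to none at 0.75); above it the spring drives it open and only the rod in the ring keeps it back. Raise it beyond 0.80, then hold it between 0.55 and 0.73 (aim: 0.65).
- jar_a: Seedling jar, 78 mm wide, 120 mm tall plus grass, origin at underside; leave alone.
- jar_b: Second seedling jar, the same; leave alone.
- reagent: Amber bottle with blue cap, 66 mm wide, 150 mm tall, origin at underside; leave alone.
Not all that is in view belongs to the job. Of the things shaped like the rod, the blue one is meant.

How it is judged (in metres and radians):
On the way, in this order (a step that is already met when the one before it is completed fails the run):
1. the held rod's end is through the eyelet of the shut hatch (x of rod_tip in the frame of eyelet between 0.01 and 0.09 m and y of rod_tip in the frame of eyelet between -0.014 and 0.014 m and z of rod_tip in the frame of eyelet between -0.014 and 0.014 m and value of joint hatch below 0.3 rad and contact force between the fingers and rod above 1 N), for 0.1 s.
2. the hatch is raised past its balance point (beyond 0.80 rad) by the rod in the eyelet (x of rod_tip in the frame of eyelet above 0.005 m and distance between rod_tip and eyelet below 0.1 m and y of rod_tip in the frame of eyelet between -0.035 and 0.035 m and z of rod_tip in the frame of eyelet above -0.014 m and value of joint hatch above 0.8 rad), for 0.1 s.
At the end, for the whole second after the job is handed in: The gripper holds the rod, whose end is through the eyelet (tip at least 5 mm past it); the hatch rests on the rod, still, at 0.55 to 0.73 rad, just below its balance point of 0.75; the arm itself does not touch bin or hatch (contact force between the fingers and rod above 1 N and height (world z) of rod_grip above 0.1 m and x of rod_tip in the frame of eyelet above 0.005 m and distance between rod_tip and eyelet below 0.1 m and y of rod_tip in the frame of eyelet between -0.035 and 0.035 m and z of rod_tip in the frame of eyelet above -0.014 m and value of joint hatch between 0.55 and 0.73 rad and velocity of joint hatch between -0.05 and 0.05 rad/s and contact force between rod and bin above 0.02 N and contact force between the arm and bin below 0.5 N); the arm keeps its last pose, push and grip.
It fails at once if the gripper or arm touches the waste bin or its hatch (contact force between any of the arm, the fingers and bin above 0.5 N).
It fails at once if the hatch springs fully open (beyond 1.15 rad) (value of joint hatch above 1.15 rad).
It fails at once if a seedling jar or the bottle is shifted by more than 30 mm or tipped (distance of any of jar_a, jar_b, reagent from where it was at the start of the episode above 0.03 m or angle between any of jar_a, jar_b, reagent's own z axis and vertical above 0.3 rad).
It also fails if it takes over 54 s, if anything falls off the work surface, if the arm or the gripper's body presses on something with over 40 N, if the wrist force passes 120 N, or if a joint passes its speed limit or range.

ROBOT

A 6-joint arm with a two-finger parallel gripper is mounted at the origin on the work surface. World frame = base frame: x ahead of the robot, y to its left, z up, the work surface at z = 0. Lengths are in m, angles in degrees, forces in N, time in s.
With the tool pointing down it reaches from about 0.3 to 0.75 m from the base axis. Payload 8.5 kg.
Tool frame: the origin (TCP) lies between the finger pads; the fingertips stand 19 mm ahead of it and the grasp point (between the pads) is the TCP; z points along the fingers, y is the line along which they close (so a half turn about z gives the same grasp; the last joint's range is limited). The gripper opens to 85 mm and grips with 20 to 120 N. Pads are 22 mm wide; open, the fingers measure 114 mm over their backs; the gripper's body (76 mm by 85 mm) begins 54 mm behind the grasp point. The pads swing forward as they close: fully open they stand 13 mm farther back than shut.
Start: joints at [-79.315, 21.807, 74.336, -0, 83.858, -12.336], TCP at [0.215, -0.506, 0.25] pointing down, gripper open.
Joint ranges: [-178.18, 178.18], [-50.72, 133.34], [12.68, 142.11], [-81.47, 261.47], [9.98, 163.14], [-165.26, 165.26]. Speed limits (degrees/s): [136.94, 136.94, 180, 180, 180, 180].

INTERFACE

Orientations are given as a 3x3 rotation matrix whose columns are the frame's x, y, z axes.
In Python, from cell import * gives the robot as it stands.
- The arm moves only by the shell command python3 -m crank 'ROWS'. ROWS is JSON, one flat list of numbers, 7 for each row, row after row: the shift along the tool's x, y, z scaled (see below), then the turn, a rotation vector about the tool's x, y, z scaled (see below), then the opening, from 0 (shut) to 1 (fully open). A call has exactly 5 rows; each row is the pose to reach, as a shift and turn from the pose commanded when the call began, along the tool's axes at that moment, turning the shorter way round; what a row does not reach only later rows make up. The controller multiplies each number of a shift by 400 mm and each number of a turn by pi rad. A row lasts 1/12 s, in which the tool goes at most 41.7 mm and 7.16 degrees, less where a joint would pass 70% of its speed; a pose out of reach is approached as far as the arm can. A call with a number of a shift or a turn outside -1 to 1 is refused whole. A call with a gripper value outside its range is refused whole. The fingers move at their own pace and stop on an object; the grip force is fixed at half the most. Time passes only in rows, so rows that repeat a pose let the fingers close, or fill a call up. It gives the time, the measured TCP pose, the force, the opening and the grip force at its end, in the units of the state.
- observe(): the state, without advancing time (a new reading comes with each control period).
- read_camera(name): name is "scene" or "top"; returns a dict with "img" (420x560x3 uint8, red, green, blue), "fov_y" (degrees; the focal length in pixels is half the picture's height over the tangent of half this angle, whatever the lens; pixels are square), "cx", "cy" (the principal point, pixels), "R" (3x3) and "t" (3): a world point X has camera coordinates R X + t. Camera axes: x right, y down, z forward; pixel columns grow to the right and rows downward; lengths in m; the calibration is good to about 2 mm. A picture is of the moment at which its call begins. There is no depth.
- finish_job(): hands the job in; it is judged then, once.
The state is a dict: "clock": time; "joints": joint angles; "dq": joint speeds; "tau": joint torques, N m; "eef_pos": TCP position; "orientation": TCP orientation; "force": force on the tool from outside, world axes, zero at the start; "moment": the same for the moment, N m; "opening": finger opening in m; "grip_force": force on a finger pad.
Only numpy, scipy, OpenCV 4.12 (cv2) and the standard library are available. Lean on these libraries where they do the work, as an engineer would, in place of code of your own. Each camera call takes 0.05 s, during which the arm holds its last target. There are 200 camera calls.

## Working session

There is one attempt and no reset: what is moved stays moved. The work goes in short steps, Python scripts to look and compute and a shell command to move; the robot and the scene stay as the last step left them, time stands still between calls to the robot, and variables do not carry over. Pictures are saved under pics/ and viewed, at most 10 in all, crops included, and the job is handed in when it is done.

```bash
mkdir -p pics
python3 - <<'E'
from cell import *
import cv2,numpy as np,pickle
d={}
for n in("scene","top"):
    c=read_camera(n);d[n]=c
    cv2.imwrite(f"pics/{n}0.png",c["img"][:,:,::-1])
    print(n,c["fov_y"],c["cx"],c["cy"],np.round(c["R"],4).tolist(),np.round(c["t"],4))
pickle.dump(d,open("cams0.pkl","wb"))
s=observe();print(s)
E
```

```text
scene 43.28976118399448 287.38960445472867 207.68900142756922 [[0.1987, 0.98, 0.0138], [0.6704, -0.1256, -0.7313], [-0.7149, 0.1546, -0.6819]] [-0.081  -0.2786  1.8996]
top 52.494000508283975 283.3972257291576 202.51710316820711 [[-0.0033, -1.0, -0.0069], [-0.9942, 0.004, -0.1072], [0.1072, 0.0065, -0.9942]] [-0.0029  0.5613  1.0718]
{'clock': 0.1, 'joints': array([-7.93162293e+01,  2.18390187e+01,  7.43789774e+01,  2.85233400e-04,
        8.38602023e+01, -1.23375654e+01]), 'dq': array([ 0.1200651 , -0.06165514, -0.07165806, -0.02846363, -0.06153806,
        0.02005768]), 'tau': array([ 4.28365587e-03, -4.49216938e+01, -2.31658155e+01, -1.59457563e-04,
        3.65576532e-03,  2.49552912e-06]), 'eef_pos': array([ 0.2150282 , -0.50596285,  0.24976425]), 'orientation': array([[ 9.20359534e-01,  3.91073225e-01, -2.48157517e-04],
       [ 3.91073191e-01, -9.20358603e-01,  1.34207783e-03],
       [ 2.96456800e-04, -1.33224188e-03, -9.99999069e-01]]), 'force': array([-0.02226328, -0.7562438 , -0.09914334]), 'moment': array([-0.01873826,  0.03325072,  0.02078124]), 'grip_force': 0.0, 'opening': 0.08564122691631856}
```

View pics/scene0.png

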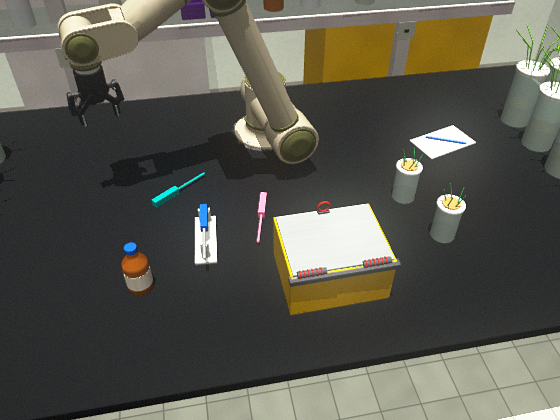

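View pics/top0.png

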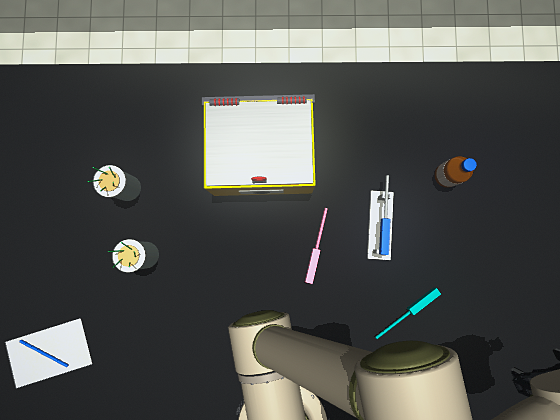

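The top view shows the blue rod at about (385,237) with its tip near (388,177). The eyelet is at (259,179), the hatch corners are about (204..315, 100..186), and the bottle is right at (460,168). In the scene view the eyelet is at (323,207) and the handle at (204,217).

```bash
cat > h.py <<'E'
import cv2,numpy as np
def foc(c): return c["img"].shape[0]/2/np.tan(np.radians(c["fov_y"]/2))
def ray(c,p):
    f=foc(c);R=np.array(c["R"]);t=np.array(c["t"])
    return -R.T@t, R.T@np.array([(p[0]-c["cx"])/f,(p[1]-c["cy"])/f,1.])
def onz(c,p,z):
    o,d=ray(c,p);return o+d*(z-o[2])/d[2]
def proj(c,X):
    v=np.array(c["R"])@X+np.array(c["t"]);return foc(c)*v[:2]/v[2]+[c["cx"],c["cy"]]
def tri(c1,p1,c2,p2):
    A=[];b=[]
    for c,p in((c1,p1),(c2,p2)):
        o,d=ray(c,p);d/=np.linalg.norm(d);P=np.eye(3)-np.outer(d,d);A.append(P);b.append(P@o)
    return np.linalg.lstsq(np.vstack(A),np.hstack(b),rcond=None)[0]
def mask(c,lo,hi):
    return cv2.inRange(cv2.cvtColor(c["img"],cv2.COLOR_RGB2HSV),np.array(lo),np.array(hi))
def blobs(m,amin=8):
    n,l,s,ce=cv2.connectedComponentsWithStats(m)
    return [(s[i],ce[i],l==i) for i in range(1,n) if s[i][4]>=amin]
E
python3 - <<'E'
import pickle;from h import *
d=pickle.load(open("cams0.pkl","rb"))
for n in d:
    c=d[n]
    for nm,lo,hi in(("blue",(100,150,60),(125,255,255)),("red",(170,120,60),(180,255,255)),("red2",(0,150,60),(5,255,255)),("yellow",(22,150,80),(32,255,255))):
        for s,ce,_ in blobs(mask(c,lo,hi),12):
            if s[1]>60: print(n,nm,s,ce.round(1))
c=d["top"]
big=cv2.resize(c["img"][80:270,195:405,::-1],None,fx=3.8,fy=3.15,interpolation=cv2.INTER_CUBIC)
big=cv2.resize(c["img"][85:265,195:410,::-1],None,fx=3.3,fy=3.3,interpolation=cv2.INTER_CUBIC)
cv2.imwrite("pics/t1.png",big)
E
```

```text
scene blue [426 137  40   7  48] [446.1 139.9]
scene blue [200 203   8  28 180] [203.2 216. ]
scene blue [123 242  15  13 144] [130.  248.2]
scene red [258 213   7   5  19] [261.1 214.3]
scene red2 [317 201  13  11  58] [323.2 205.4]
scene red2 [385 257   3   7  12] [386.2 260.3]
scene yellow [304  68  18  16 111] [311.2  75.7]
scene yellow [368 203  29  59 101] [383.  233.8]
scene yellow [273 217  20  59 211] [282.2 250.1]
scene yellow [327 266  35   7  54] [343.4 269. ]
scene yellow [377 270  14  13  48] [383.1 276.3]
scene yellow [281 274   6   6  13] [283.7 276.8]
scene yellow [355 275  13  10  46] [361.6 279.5]
scene yellow [365 274  13  15  55] [371.4 279.8]
scene yellow [282 277  90  38 931] [326.2 298.3]
scene yellow [316 281  19  14  63] [325.1 286.4]
scene yellow [375 283   9   6  14] [378.8 284.7]
scene yellow [383 284   9   4  16] [387.3 285.9]
scene yellow [306 286   9  10  22] [310.  290.5]
scene yellow [372 286  19  14  86] [380.7 293.1]
scene yellow [299 288   8   9  23] [302.5 292.7]
scene yellow [364 299  10   3  16] [367.8 300. ]
top blue [461 158  16  14 158] [468.7 164.4]
top blue [379 218  11  37 318] [384.5 236.4]
top blue [ 20 340  48  27 169] [ 43.3 353. ]
top red2 [214  99   2   7  12] [214.6 101.8]
top red2 [251 177  15   3  32] [258.3 177.8]
top yellow [204  99 112  90 580] [258.2 160. ]
top yellow [258 100  19   2  22] [266.3 100.2]
```

View pics/t1.png

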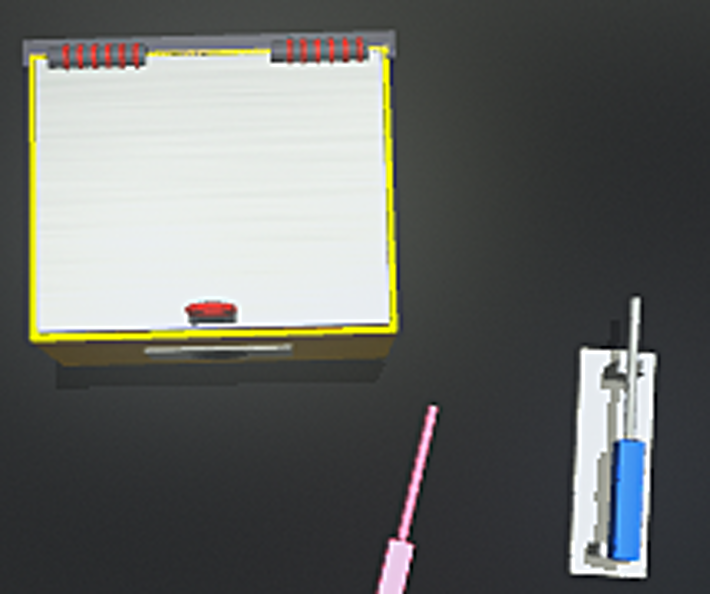

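The crop shows the eyelet ring top at crop (211,310). The rim's near corners are (33,338) and (396,328), and its far corners (33,55) and (388,48). The rod tip is at (636,298), and the handle runs from (628,440) to (624,560).

Run:
```python
import pickle;from h import *
d=pickle.load(open("cams0.pkl","rb"));c=d["top"];s=d["scene"]
P=lambda u,v:(195+u/3.3-.35,85+v/3.3-.35)
K=[onz(c,P(*p),.14) for p in((33,338),(396,328),(388,48),(33,55))]
for k in K: print(k.round(4))
e=K[1]-K[0]; print("near edge yaw",np.degrees(np.arctan2(-e[0],e[1]))) 
print("near mid",(K[0]+K[1])/2,"far mid",(K[2]+K[3])/2)
print("eyelet top only", onz(c,(258.3,177.8),.178), "tri",tri(c,(258.3,177.8),s,(323.2,205.4)))
h=[b for b in blobs(mask(c,(100,150,60),(125,255,255)),200) if b[0][0]>300 and b[0][0]<420][0]
ys,xs=np.where(h[2]);r=cv2.minAreaRect(np.c_[xs,ys].astype(np.float32));print(r)
print("handle",onz(c,h[1],.07)," tri",tri(c,h[1],s,(203.2,216)))
t=onz(c,P(636,298),.06);b=onz(c,P(632,438),.06);print("tip",t,b)
hc=onz(c,h[1],.07);v=t-hc;print("axis yaw",np.degrees(np.arctan2(v[1],v[0])),np.hypot(*v[:2]))
v=t-b;print("shaft yaw",np.degrees(np.arctan2(v[1],v[0])))
for n,p,z in(("bottlecap",(468.7,164.4),.15),("jarA",(111,180),.12),("jarB",(129,255),.12)): print(n,onz(c,p,z))
```

```text
[0.5866 0.1784 0.14  ]
[ 0.5926 -0.0789  0.14  ]
[ 0.7975 -0.0754  0.14  ]
[0.7937 0.1819 0.14  ]
near edge yaw -178.6542747051127
near mid [0.58958232 0.04975349 0.14      ] far mid [0.79560113 0.05321811 0.14      ]
eyelet top only [0.60161394 0.05039125 0.178     ] tri [0.60289941 0.05135071 0.17099795]
((384.2718200683594, 236.0635986328125), (9.13858413696289, 36.15483474731445), 2.862405300140381)
handle [ 0.47181518 -0.25449735  0.07      ]  tri [ 0.47213734 -0.25497754  0.06416832]
tip [ 0.62717247 -0.26852008  0.06      ] [ 0.51963775 -0.26232687  0.06      ]
axis yaw -5.1576085338054485 0.15598886359725525
shaft yaw -3.296173442758145
bottlecap [ 0.63557898 -0.43592045  0.15      ]
jarA [0.60754723 0.40721766 0.12      ]
jarB [0.42905162 0.3576329  0.12      ]
```

```bash
cat > plan.py <<'E'
# plan(pos, yaw, pitch): one row (shift/0.4, turn/pi) from present pose
import numpy as np
from scipy.spatial.transform import Rotation as Ro
from cell import *
def goal(yaw,pitch=0.):  # tool x along rod (yaw, pitch up, deg), tool z down
    return Ro.from_euler("ZY",[yaw,-pitch],degrees=True).as_matrix()@np.diag([1.,-1,-1])
def plan(pos,yaw,pitch=0.):
    s=observe();R=s["orientation"]
    a=R.T@(np.array(pos)-s["eef_pos"])/.4
    r=Ro.from_matrix(R.T@goal(yaw,pitch)).as_rotvec()/np.pi
    print("t",round(s["clock"],2),"pos",s["eef_pos"].round(4),"F",s["force"].round(1),"open",round(s["opening"],4),"grip",round(s["grip_force"],1))
    print("row",a.round(4),r.round(4)); return np.r_[a,r]
E
python3 -c "
from plan import *
plan([.472,-.2548,.13],-4.3)
print(observe()['orientation'].round(3))"
```

```text
t 0.1 pos [ 0.215  -0.506   0.2498] F [-0.  -0.8 -0.1] open 0.0856 grip 0.0
row [ 0.8367 -0.3263  0.3001] [-0.0004  0.      0.1518]
[[ 0.92   0.391 -0.   ]
 [ 0.391 -0.92   0.001]
 [ 0.    -0.001 -1.   ]]
```

```bash
python3 -m crank '[0.836,-0.326,0.3,0,0,0.152,1, 0.836,-0.326,0.3,0,0,0.152,1, 0.836,-0.326,0.3,0,0,0.152,1, 0.836,-0.326,0.3,0,0,0.152,1, 0.836,-0.326,0.3,0,0,0.152,1]'; python3 -c "
from plan import *
plan([.472,-.2548,.13],-4.3);print(observe()['joints'].round(1))"
```

```text
clock: 0.52
eef_pos: [0.3521, -0.3721, 0.186]
orientation: [[0.997, -0.082, -0.0], [-0.082, -0.997, 0.0], [-0.0, -0.0, -1.0]]
force: [0.1, -0.5, -0.3]
opening: 0.0854
grip_force: 0.0
t 0.52 pos [ 0.3521 -0.3721  0.186 ] F [ 0.1 -0.5 -0.3] open 0.0854 grip 0.0
row [ 0.2746 -0.3169  0.1401] [-0.      0.     -0.0024]
[-59.8  21.4  86.4  -0.   72.2  34.9]
```

```bash
python3 -m crank '[0.26,-0.3,0.13,0,0,0,1, 0.26,-0.3,0.13,0,0,0,1, 0.26,-0.3,0.13,0,0,0,1, 0.26,-0.3,0.13,0,0,0,1, 0.26,-0.3,0.13,0,0,0,1]'; python3 -m crank '[0,0,0,0,0,0,1,0,0,0,0,0,0,1,0,0,0,0,0,0,1,0,0,0,0,0,0,1,0,0,0,0,0,0,1]' >/dev/null
python3 - <<'E'
from plan import *
from h import *
plan([.472,-.2548,.06],-4.3);print(observe()['joints'].round(1))
c=read_camera("top")
cv2.imwrite("pics/t2.png",cv2.resize(c["img"][150:290,330:460,::-1],None,fx=4,fy=4,interpolation=cv2.INTER_CUBIC))
E
```

```text
clock: 0.93
eef_pos: [0.4666, -0.2562, 0.1322]
orientation: [[0.998, -0.07, -0.002], [-0.07, -0.998, 0.004], [-0.003, -0.004, -1.0]]
force: [-1.5, 0.1, -0.0]
opening: 0.0855
grip_force: 0.0
t 1.35 pos [ 0.4636 -0.2626  0.1351] F [0.2 0.1 0.2] open 0.0857 grip 0.0
row [ 0.0193 -0.0211  0.1877] [ 0.0001 -0.0002 -0.0008]
[-42.3  26.6  87.3  -0.   66.   52.2]
```

View pics/t2.png

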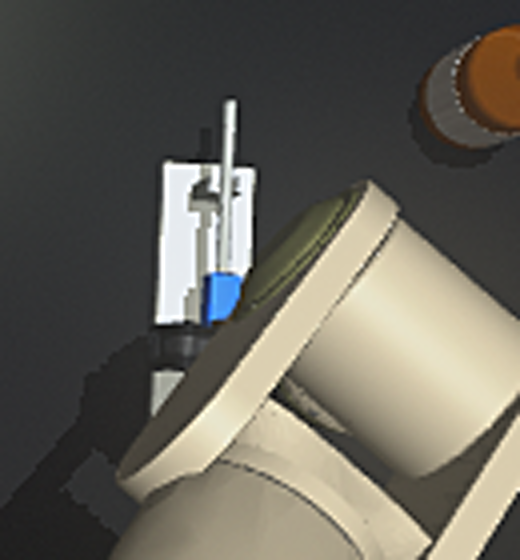

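The wrist hides the handle, but one blue edge and the shaft are visible at crop (220,295). This matches the estimate, so I'll descend and close.

```bash
python3 -m crank '[0.019,-0.021,0.05,0,0,0,1, 0.019,-0.021,0.1,0,0,0,1, 0.019,-0.021,0.15,0,0,0,1, 0.019,-0.021,0.188,0,0,0,1, 0.019,-0.021,0.188,0,0,0,1]'; python3 -m crank '[0,0,0,0,0,0,0.4,0,0,0,0,0,0,0.1,0,0,0,0,0,0,0,0,0,0,0,0,0,0,0,0,0,0,0,0,0]'; python3 -m crank '[0,0,0,0,0,0,0,0,0,0,0,0,0,0,0,0,0,0,0,0,0,0,0,0,0,0,0,0,0,0,0,0,0,0,0]'
```

```text
clock: 1.82
eef_pos: [0.4711, -0.2534, 0.0571]
orientation: [[0.997, -0.077, -0.004], [-0.077, -0.997, 0.003], [-0.004, -0.003, -1.0]]
force: [-0.4, 1.0, -0.1]
opening: 0.0854
grip_force: 0.0
clock: 2.23
eef_pos: [0.4725, -0.254, 0.0602]
orientation: [[0.997, -0.076, 0.001], [-0.076, -0.997, -0.001], [0.001, 0.001, -1.0]]
force: [0.6, -0.0, 0.0]
opening: 0.0256
grip_force: 0.0
clock: 2.65
eef_pos: [0.4726, -0.254, 0.0603]
orientation: [[0.997, -0.075, 0.001], [-0.075, -0.997, -0.001], [0.001, 0.001, -1.0]]
force: [-0.9, 0.9, 5.8]
opening: 0.019
grip_force: 58.5
```

```bash
python3 -m crank '[0,0,-0.05,0,0,0,0,0,0,-0.1,0,0,0,0,0,0,-0.17,0,0,0,0,0,0,-0.24,0,0,0,0,0,0,-0.265,0,0,0,0]' >/dev/null; python3 -m crank '[-0.08,0,0,0,0,0,0,-0.16,0,0,0,0,0,0,-0.2,0,0,0,0,0,0,-0.2,0,0,0,0,0,0,-0.2,0,0,0,0,0,0]'
python3 - <<'E'
from plan import *
plan([.395,.0505,.1665],1)
print(observe()['joints'].round(1))
E
```

```text
clock: 3.48
eef_pos: [0.3922, -0.2478, 0.1658]
orientation: [[0.997, -0.077, 0.0], [-0.077, -0.997, -0.0], [0.0, 0.0, -1.0]]
force: [-0.1, 0.2, -1.1]
opening: 0.019
grip_force: 59.8
t 3.48 pos [ 0.3922 -0.2478  0.1658] F [-0.1  0.2 -1.1] open 0.019 grip 59.8
row [-0.0503 -0.7441 -0.0019] [ 0.0001 -0.0001 -0.03  ]
[-47.   18.4  95.4   0.   66.2  47.4]
```

```bash
python3 -m crank '[-0.01,-0.1,0,0,0,0,0,-0.02,-0.2,0,0,0,0,0,-0.02,-0.28,0,0,0,-0.01,0,-0.03,-0.36,0,0,0,-0.02,0,-0.03,-0.44,0,0,0,-0.03,0]' >/dev/null; python3 -m crank '[0,-0.08,0,0,0,0,0,-0.01,-0.16,0,0,0,0,0,-0.01,-0.24,0,0,0,0,0,-0.01,-0.28,0,0,0,0,0,-0.01,-0.29,0,0,0,0,0]' >/dev/null;  python3 -m crank '[0,0,0,0,0,0,0,0,0,0,0,0,0,0,0,0,0,0,0,0,0,0,0,0,0,0,0,0,0,0,0,0,0,0,0]' >/dev/null
python3 - <<'E'
from plan import *
from h import *
import pickle
plan([.395,.0505,.1665],1)
d={n:read_camera(n) for n in("top","scene")}
pickle.dump(d,open("cams1.pkl","wb"))
a=cv2.resize(d["top"]["img"][150:280,215:305,::-1],None,fx=4.4,fy=4.4,interpolation=cv2.INTER_CUBIC)
b=cv2.resize(d["scene"]["img"][130:260,270:360,::-1],None,fx=4.4,fy=4.4,interpolation=cv2.INTER_CUBIC)
cv2.imwrite("pics/t3.png",np.hstack([a,b]))
E
```

```text
t 4.73 pos [0.388  0.0438 0.1655] F [ 0.1 -0.2 -0.8] open 0.0193 grip 59.9
row [ 0.0179 -0.0164 -0.0026] [ 0.      0.     -0.0001]
```

View pics/t3.png

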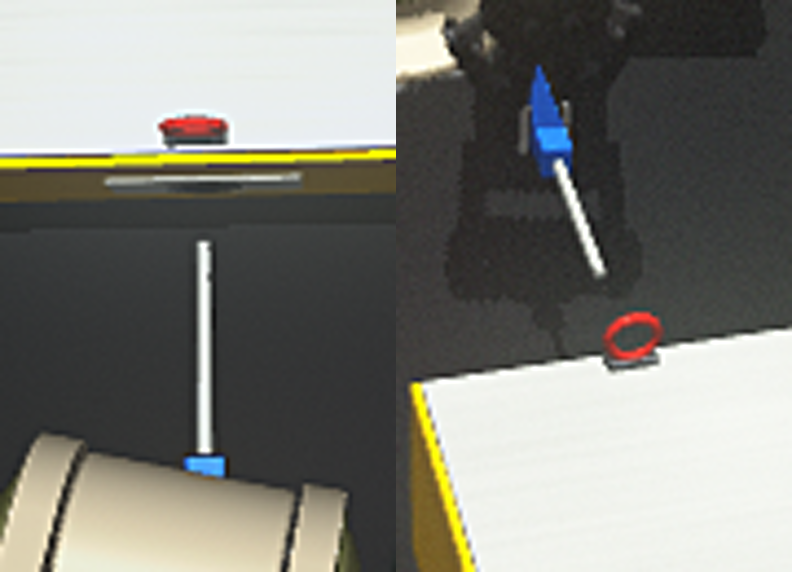

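Left half (top view): the rod tip is at crop (204,242) and the shaft base at (205,452), with the ring centre column at 194. Right half (scene view): the tip is at (600,273) and the ring centre at (634,337). The rod needs to shift about 4-5 mm to the left.

Run:
```python
import pickle;from h import *
d=pickle.load(open("cams1.pkl","rb"));c=d["top"];s=d["scene"]
T=lambda u,v:(215+u/4.4-.4,150+v/4.4-.4)
S=lambda u,v:(270+(u-396)/4.4-.4,130+v/4.4-.4)
print("tip",tri(c,T(204,242),s,S(600,273)), "base",tri(c,T(205,452),s,S(560,162)))
print("ring",tri(c,T(194,130),s,S(634,337)))
print("tip by plane",onz(c,T(204,242),.1655),"base",onz(c,T(205,452),.1655),"scene tip",onz(s,S(600,273),.1655),"ring",onz(c,T(194,128),.1665),onz(s,S(634,337),.1665))
m=cv2.inRange(cv2.cvtColor(s["img"],cv2.COLOR_RGB2HSV),np.array((0,120,60)),np.array((8,255,255)))
for b in blobs(m,30):
    if 300<b[1][0]<340 and 190<b[1][1]<220:
        ys,xs=np.where(b[2]);q=cv2.boundingRect(np.c_[xs,ys]);print(b[0],b[1]);p=(q[0]+q[2]/2-.5,q[1]+q[3]/2-.5);print(p,onz(s,p,.1665))
```

```text
tip [0.54237419 0.04630132 0.16655917] base [0.43508939 0.04584015 0.16798811]
ring [0.60090127 0.05207898 0.16618734]
tip by plane [0.54217471 0.04498939 0.1655    ] base [0.43468771 0.04422782 0.1655    ] scene tip [0.54138366 0.04804519 0.1655    ] ring [0.60147625 0.05025292 0.1665    ] [0.60142989 0.05383297 0.1665    ]
[317 201  13  11  68] [323.13235294 205.58823529]
(323.0, 206.0) [0.60039827 0.05225827 0.1665    ]
```

```bash
python3 -m crank '[0,-0.011,0,0,0,0,0,0.02,-0.011,0,0,0,0,0,0.05,-0.011,0,0,0,0,0,0.08,-0.011,0,0,0,0,0,0.1,-0.011,0,0,0,0,0]' >/dev/null; python3 -m crank '[0.02,0,0,0,0,0,0,0.04,0,0,0,0,0,0,0.05,0,0,0,0,0,0,0.06,0,0,0,0,0,0,0.07,0,0,0,0,0,0]';  python3 -m crank '[0.02,0,0,0,0,0,0,0.04,0,0,0,0,0,0,0.06,0,0,0,0,0,0,0.08,0,0,0,0,0,0,0.09,0,0,0,0,0,0]'; python3 -m crank '[0,0,0,0,0,0,0,0,0,0,0,0,0,0,0,0,0,0,0,0,0,0,0,0,0,0,0,0,0,0,0,0,0,0,0]'
python3 - <<'E'
from plan import *
from h import *
import pickle
plan([.492,.0505,.1665],1)
d={n:read_camera(n) for n in("top","scene")}
pickle.dump(d,open("cams2.pkl","wb"))
a=cv2.resize(d["top"]["img"][150:280,215:305,::-1],None,fx=4.4,fy=4.4,interpolation=cv2.INTER_CUBIC)
b=cv2.resize(d["scene"]["img"][130:260,270:360,::-1],None,fx=4.4,fy=4.4,interpolation=cv2.INTER_CUBIC)
cv2.imwrite("pics/t4.png",np.hstack([a,b]))
E
```

```text
clock: 5.67
eef_pos: [0.4558, 0.0503, 0.1654]
orientation: [[1.0, 0.019, -0.0], [0.019, -1.0, 0.0], [-0.0, -0.0, -1.0]]
force: [0.3, 0.1, -1.4]
opening: 0.0192
grip_force: 59.9
clock: 6.08
eef_pos: [0.4929, 0.0508, 0.1654]
orientation: [[1.0, 0.019, 0.0], [0.019, -1.0, -0.0], [0.0, 0.0, -1.0]]
force: [-0.8, -0.4, -1.8]
opening: 0.019
grip_force: 59.9
clock: 6.5
eef_pos: [0.4914, 0.0509, 0.1656]
orientation: [[1.0, 0.019, -0.0], [0.019, -1.0, -0.0], [-0.0, 0.0, -1.0]]
force: [-0.7, 0.2, -1.0]
opening: 0.0192
grip_force: 59.9
t 6.5 pos [0.4914 0.0509 0.1656] F [-0.7  0.2 -1. ] open 0.0192 grip 59.9
row [ 0.0014  0.0011 -0.0023] [0.     0.     0.0004]
```

View pics/t4.png

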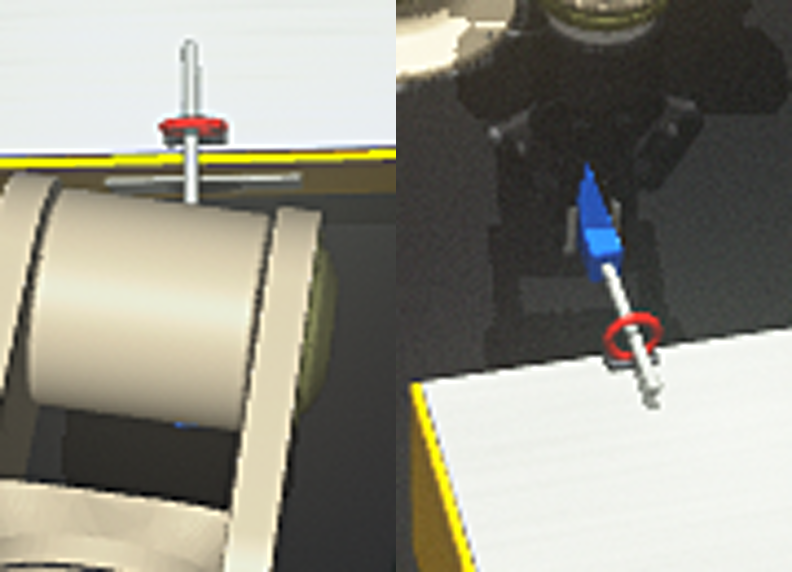

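The rod is through the ring: the tip is about 45 mm beyond it, at crop (190,42) in the top view, and near the middle of the opening. Next I'll raise it along the arc.

```bash
python3 -m crank '[0.002,0,-0.02,0,0,0,0,0.005,0,-0.04,0,0,0,0,0.01,0,-0.06,0,0,0,0,0.016,0,-0.08,0,0,0,0,0.022,0,-0.093,0,0,0,0]';  python3 -m crank '[0.008,0,-0.02,0,0,0,0,0.016,0,-0.04,0,0,0,0,0.024,0,-0.06,0,0,0,0,0.032,0,-0.075,0,0,0,0,0.04,0,-0.087,0,0,0,0]';  python3 -m crank '[0,0,0,0,0,0,0,0,0,0,0,0,0,0,0,0,0,0,0,0,0,0,0,0,0,0,0,0,0,0,0,0,0,0,0]'
cat > look.py <<'E'
# ring position from red blobs in both views -> hatch angle
import sys,pickle
from plan import *
from h import *
from scipy.optimize import minimize_scalar
def e(th,H=np.array([.7905,.1405])):
    c,s=np.cos(th),np.sin(th);return np.array([H[0]-.19*c+.026*s,.0522,H[1]+.19*s+.026*c])
def look(save=None):
    d={n:read_camera(n) for n in("top","scene")};px={}
    for n in d:
        m=cv2.morphologyEx(mask(d[n],(0,120,60),(8,255,255)),cv2.MORPH_CLOSE,np.ones((3,3)))
        g=[proj(d[n],e(t)) for t in np.linspace(0,1.2,25)]
        bs=[b for b in blobs(m,15) if min(np.hypot(*(b[1]-q)) for q in g)<9]
        if not bs: print(n,"no ring");continue
        x,y,w,h=max(bs,key=lambda b:b[0][4])[0][:4]
        p=np.array([x+w/2-.5,y+h/2-.5]);px[n]=p
        f=lambda t:np.hypot(*(proj(d[n],e(t))-p))
        r=minimize_scalar(f,bounds=(0,1.3),method="bounded");print(n,p,(w,h),"theta",round(r.x,3),"res px",round(r.fun,1))
    if len(px)==2:print("ring",tri(d["top"],px["top"],d["scene"],px["scene"]).round(4))
    if save:
        b=cv2.resize(d["scene"]["img"][80:300,240:420,::-1],None,fx=2.7,fy=2.7,interpolation=cv2.INTER_CUBIC);cv2.imwrite(save,b)
    plan([0,0,0],1)
E
python3 -c "
from look import *
look('pics/t5.png')"
```

```text
clock: 7.02
eef_pos: [0.5009, 0.051, 0.2041]
orientation: [[1.0, 0.019, 0.001], [0.019, -1.0, -0.0], [0.001, 0.0, -1.0]]
force: [-2.1, 0.1, -1.6]
opening: 0.0193
grip_force: 59.7
clock: 7.43
eef_pos: [0.5169, 0.0513, 0.2384]
orientation: [[1.0, 0.019, 0.001], [0.019, -1.0, -0.0], [0.001, 0.0, -1.0]]
force: [-0.6, -0.2, -2.4]
opening: 0.0197
grip_force: 59.7
clock: 7.85
eef_pos: [0.5163, 0.0514, 0.2372]
orientation: [[1.0, 0.018, -0.001], [0.018, -1.0, 0.0], [-0.001, -0.0, -1.0]]
force: [0.5, -0.4, -2.8]
opening: 0.0194
grip_force: 59.8
top [256.5 164. ] (np.int32(16), np.int32(9)) theta 0.364 res px 0.7
scene [327.  192.5] (np.int32(13), np.int32(8)) theta 0.362 res px 0.3
ring [0.6226 0.0517 0.2321]
t 7.95 pos [0.5163 0.0514 0.2373] F [-0.2 -0.9 -2.9] open 0.019 grip 59.8
row [-1.2927  0.1045  0.5939] [-0.      0.0001  0.0003]
```

View pics/t5.png

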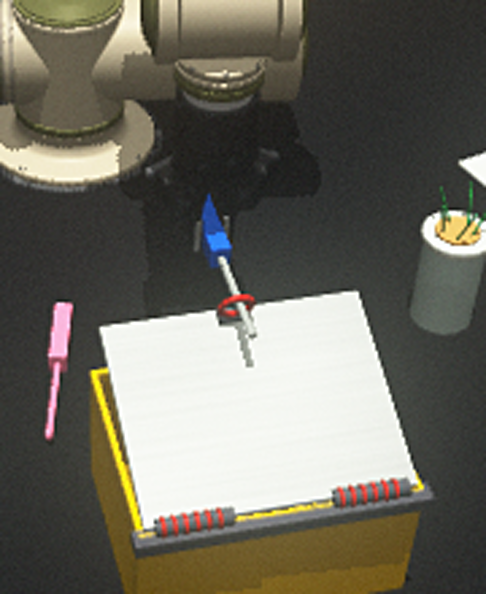

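The hatch is at 0.36 rad with the ring resting on the rod (ring at crop (235,305)). This matches the model, so I'll continue past the balance point slowly.

```bash
python3 -m crank '[0.012,0,-0.02,0,0,0,0,0.026,0,-0.04,0,0,0,0,0.041,0,-0.06,0,0,0,0,0.057,0,-0.078,0,0,0,0,0.074,0,-0.095,0,0,0,0]';  python3 -m crank '[0.017,0,-0.016,0,0,0,0,0.034,0,-0.032,0,0,0,0,0.054,0,-0.047,0,0,0,0,0.072,0,-0.059,0,0,0,0,0.086,0,-0.068,0,0,0,0]';  python3 -m crank '[0,0,0,0,0,0,0,0,0,0,0,0,0,0,0,0,0,0,0,0,0,0,0,0,0,0,0,0,0,0,0,0,0,0,0]'; 
python3 -c "
from look import *
look('pics/t6.png')"
```

```text
clock: 8.37
eef_pos: [0.5463, 0.0519, 0.2758]
orientation: [[1.0, 0.019, -0.0], [0.019, -1.0, 0.0], [-0.0, -0.0, -1.0]]
force: [0.6, -0.9, -3.3]
opening: 0.0192
grip_force: 59.6
clock: 8.78
eef_pos: [0.5811, 0.0526, 0.303]
orientation: [[1.0, 0.019, 0.001], [0.019, -1.0, 0.0], [0.001, -0.0, -1.0]]
force: [0.4, -0.0, -1.8]
opening: 0.0193
grip_force: 59.7
clock: 9.2
eef_pos: [0.5801, 0.0526, 0.3029]
orientation: [[1.0, 0.019, 0.0], [0.019, -1.0, -0.0], [0.0, 0.0, -1.0]]
force: [-1.8, -0.5, 2.2]
opening: 0.0191
grip_force: 60.2
top [253.  117.5] (np.int32(17), np.int32(8)) theta 0.943 res px 0.2
scene [338.  188.5] (np.int32(15), np.int32(4)) theta 0.942 res px 0.6
ring [0.6997 0.0527 0.3107]
t 9.3 pos [0.5803 0.0526 0.3029] F [-2.6 -0.1  2. ] open 0.0191 grip 60.2
row [-1.453   0.1045  0.7569] [-0.     -0.0001  0.0004]
```

View pics/t6.png

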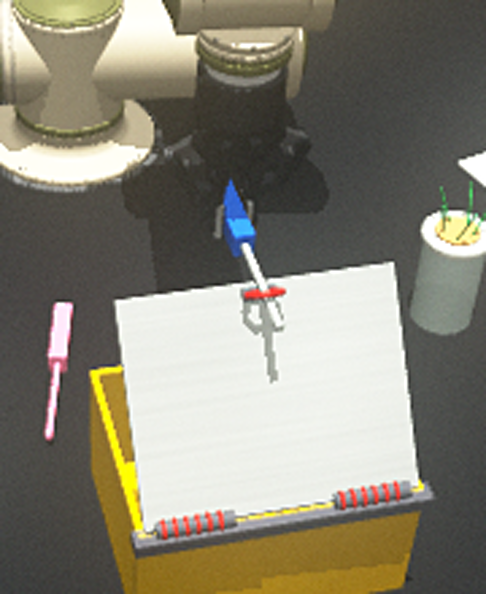

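The hatch is at 0.94 rad, past the balance point and held by the rod in the ring (red ring edge-on at crop (265,293)). Next I'll lower it back.

```bash
python3 -m crank '[-0.008,0,0.005,0,0,0,0,-0.017,0,0.011,0,0,0,0,-0.026,0,0.017,0,0,0,0,-0.034,0,0.023,0,0,0,0,-0.043,0,0.029,0,0,0,0]';  python3 -m crank '[-0.008,0,0.005,0,0,0,0,-0.017,0,0.011,0,0,0,0,-0.026,0,0.017,0,0,0,0,-0.034,0,0.023,0,0,0,0,-0.043,0,0.029,0,0,0,0]';  python3 -m crank '[0,0,0,0,0,0,0,0,0,0,0,0,0,0,0,0,0,0,0,0,0,0,0,0,0,0,0,0,0,0,0,0,0,0,0]'; python3 -m crank '[0,0,0,0,0,0,0,0,0,0,0,0,0,0,0,0,0,0,0,0,0,0,0,0,0,0,0,0,0,0,0,0,0,0,0]' >/dev/null
python3 -c "
from look import *
look()"
```

```text
clock: 9.72
eef_pos: [0.5628, 0.0522, 0.2906]
orientation: [[1.0, 0.019, -0.001], [0.019, -1.0, 0.0], [-0.001, -0.0, -1.0]]
force: [0.4, 0.1, -1.2]
opening: 0.0192
grip_force: 60.1
clock: 10.13
eef_pos: [0.5457, 0.0519, 0.2792]
orientation: [[1.0, 0.019, -0.0], [0.019, -1.0, 0.0], [-0.0, -0.0, -1.0]]
force: [0.3, -0.4, -2.2]
opening: 0.0192
grip_force: 59.9
clock: 10.55
eef_pos: [0.5462, 0.0518, 0.2794]
orientation: [[1.0, 0.018, -0.0], [0.018, -1.0, -0.0], [-0.0, 0.0, -1.0]]
force: [0.1, -0.4, -2.2]
opening: 0.0189
grip_force: 59.7
top [255.  143.5] (np.int32(17), np.int32(12)) theta 0.655 res px 0.7
scene [331.5 187.5] (np.int32(14), np.int32(6)) theta 0.651 res px 0.1
ring [0.656  0.0514 0.2768]
t 11.07 pos [0.5461 0.0519 0.2795] F [ 0.7 -0.2 -2.8] open 0.019 grip 59.7
row [-1.3673  0.1045  0.6987] [-0.      0.      0.0003]
```

```bash
python3 -m crank '[0,0,0,0,0,0,0,0,0,0,0,0,0,0,0,0,0,0,0,0,0,0,0,0,0,0,0,0,0,0,0,0,0,0,0]' >/dev/null
python3 -c "
from look import *
look()
print(finish_job())"
```

```text
top [255.  143.5] (np.int32(17), np.int32(12)) theta 0.655 res px 0.7
scene [331.5 187.5] (np.int32(14), np.int32(6)) theta 0.651 res px 0.1
ring [0.656  0.0514 0.2768]
t 11.58 pos [0.546  0.0519 0.2795] F [ 0.1 -1.3 -2.6] open 0.0194 grip 59.7
row [-1.3672  0.1045  0.6988] [-0.      0.      0.0003]
the job is handed in; nothing more can be done
None
```

I raised the hatch to about 0.94 rad, brought it back to about 0.65 rad, where it rests on the rod in the eyelet, and handed the job in at about 11.6 s; no verdict came back.

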